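Shut the bread bin and snap its latch over

TASK

Close up the bread bin: press its lid down fully shut, and only then push the latch lever over past its centre so that it snaps across and locks over the lid. Do it all by pushing with the fingertips: do not lift the lid further open, and leave the tea tin, the tumbler and the cup where they stand.

Things in the scene. Friction and masses are not known exactly. Their poses are not given: they have to be found in the camera images.
- bin: White bread bin, 130 mm deep (its x) x 210 mm wide (its y) x 100 mm high without the lid, fixed to the counter. Origin: centre of its underside; its x axis points to its back (the lid hinge, away from the robot), y to its left, z up. A steel latch bracket is fixed on its front, up to 60 mm left or right of the middle.
- lid (a joint): Dark wood lid of the bin, a plate 130 x 210 x 12 mm that lies on the rim when shut, hinged along the bin's back edge. 0 = shut, grows as it opens (rad); it starts 0.4 to 0.65 rad open, its front edge raised. A stiff friction hinge keeps it at any angle; 2 to 6 N of pressing down on its top near the front edge moves it.
- lid_hinge (a point): Point on the lid's hinge axis, mid-width: 65 mm behind the bin's centre, 100 mm above its underside. The axis runs along the bin's y. The point's axes turn with the lid: -x points to the lid's front edge, z out of its top. A shelf upright stands right of the bin's back (front at world x 0.565, y 0.0 to 0.07) and shelves 0.32 m up begin at x 0.6: come in from the front.
- lid_press (a point): Point on the lid's top face (12 mm above the hinge plane), 110 mm from the hinge axis (20 mm short of the front edge), mid-width; it moves with the lid. Press near this line, but to the side that the latch is not on: 70 mm from the middle is good (the lid's side edge is at 105 mm).
- latch (a joint): Over-centre latch lever, on the bin's front. 0 = open: grip leans 0.7 rad to the front (-x, robot side). 0.7 = dead centre, grip straight up. 1.4 = locked: grip leans 0.7 rad back over the lid, short nose flat over the lid's front edge. A spring drives it to the nearer stop: the push at the grip is at most about 6 N, nothing at centre, past which it snaps over by itself. Lid first, then latch.
- latch_grip (a point): Centre of the latch lever's grip, a dark wood bar 44 mm long (along the bin's y) and 14 mm thick, on a 9 mm steel stem, 60 mm from the pivot. It moves with the lever.
- latch_pivot (a point): Pivot of the latch lever: 78.5 mm in front of the bin's centre (13.5 mm before its front face), 118 mm above the counter, up to 60 mm left or right of the bin's middle. The lever turns about the bin's y axis through this point. The nose is 32 mm long.
- tea_tin: Green tea tin with a buff lid, 69 mm across and 89 mm high, loose, beside the bin (left or right). Origin: centre of its underside. Leave alone.
- tumbler: Small teal glass tumbler, 68 mm across and 84 mm high, loose, beside the bin (left or right). Origin: centre of its underside. Leave alone.
- cup: White espresso cup with a green band and a handle, 63 x 88 x 51 mm, loose, farther out on the right. Origin: on its underside. Leave alone.

How it is judged (in metres and radians):
On the way, in this order (a step that is already met when the one before it is completed fails the run):
1. the lid is pressed fully shut while the latch is still open (value of joint lid below 0.03 rad and value of joint latch below 0.5 rad), for 0.2 s.
2. the latch lever has snapped over to its locked end with the lid shut (value of joint lid below 0.03 rad and value of joint latch above 1.3 rad), for 0.2 s.
At the end, for the whole second after the job is handed in: The lid is shut to within 0.03 rad (4 mm at its front edge), the latch lever stands at its locked end (over 1.3 of 1.4 rad), and the tin, tumbler and cup stand upright within 20 mm of where they were (all of step 2 and distance of each of tea_tin, tumbler, cup from where it was at the start of the episode below 0.02 m and angle between each of tea_tin, tumbler, cup's own z axis and vertical below 0.1 rad); the robot touches nothing.
It fails at once if the latch lever crosses its centre while the lid is open (value of joint latch above 0.75 rad and value of joint lid above 0.06 rad).
It fails at once if the lid is lifted further open instead of pressed (value of joint lid above 0.85 rad).
It fails at once if the tin, the tumbler or the cup is moved, lifted or knocked over (distance of any of tea_tin, tumbler, cup from where it was at the start of the episode above 0.02 m or angle between any of tea_tin, tumbler, cup's own z axis and vertical above 0.3 rad).
It also fails if it takes over 43 s, if anything falls off the work surface, if the arm or the gripper's body presses on something with over 40 N, if the wrist force passes 120 N, or if a joint passes its speed limit or range.

ROBOT

A 7-joint arm with a two-finger parallel gripper is mounted at the origin on a cart in front of the work surface, level with it; the furniture and walls round the work are solid. World frame = base frame: x ahead of the robot, y to its left, z up, the work surface at z = 0. Lengths are in mm, angles in rad, forces in N, time in s.
With the tool pointing down it reaches from about 400 to 875 mm from the base axis. Payload 4.4 kg.
Tool frame: the origin (TCP) lies at the very end of the fingers, on their centre line; the grasp point (between the pads) lies 19 mm behind it; z points along the fingers, y is the direction in which the jaws open and shut (so a half turn about z gives the same grasp; the last joint's range is limited). The gripper opens to 85 mm and grips with 20 to 120 N. Pads are 22 mm wide; open, the fingers measure 114 mm over their backs; the gripper's body (76 mm by 85 mm) begins 54 mm behind the grasp point. The pads swing forward as they close: fully open they stand 13 mm farther back than shut.
Start: joints at [-1.233, 0.628, 0.038, 1.517, -0.027, 0.996, -0.02], TCP at [255.372, 597.748, 198.613] pointing down, gripper open.
Joint ranges: [-3.06, 3.06], [-0.37, 2.12], [-1.25, 1.32], [0.18, 2.47], [-1.1, 4.24], [0.23, 1.98], [-2.94, 2.94]. Speed limits (rad/s): [2.57, 2.57, 3.14, 3.14, 3.14, 3.14, 3.14].

INTERFACE

Orientations are given as [roll, pitch, yaw] about the fixed x, y, z axes, in that order (R = Rz(yaw) Ry(pitch) Rx(roll)).
In Python, from cell import read_state, get_image, finish_job gives the robot as it stands.
- The arm moves only by the tool carry_out, never from a script. Its argument "series" is a list that holds one entry, the list of rows, each a list of 7 numbers: the shift along the tool's x, y, z in cm, then the turn, a rotation vector about the tool's x, y, z in rad, then the finger opening in cm, from 0 to 8.54. In form: [[[x, y, z, wx, wy, wz, grip], ...]]. A call has 1 to 5 rows; each row is the pose to reach, as a shift and turn from the pose commanded when the call began, along the tool's axes at that moment; what a row does not reach only later rows make up. A row lasts 1/12 s, in which the tool goes at most 41.7 mm and 7.16 degrees, less where a joint would pass 70% of its speed; a pose out of reach is approached as far as the arm can. A call with a gripper value outside its range is refused whole. The fingers move at their own pace and stop on an object; the grip force is fixed at half the most. Time passes only in rows, so rows that repeat a pose let the fingers close. It gives the time, the measured TCP pose, the force and the opening at its end, in the units of the state.
- read_state(): the state, without advancing time (a new reading comes with each control period).
- get_image(name): name is "scene" or "side" or "wrist"; returns a dict with "img" (420x560x3 uint8, blue, green, red), "z_map" (420x560 float32, mm along the optical axis (not along the pixel's ray), 0 where there is no reading), "mtx" (3x3 intrinsics, pixels), "dist" ([k1, k2, p1, p2, k3] as OpenCV has them; the pictures are not rectified), "T" (4x4, takes a point from camera to world coordinates); the wrist camera has in their place "T_tool_cam" (4x4, takes a point from camera to tool coordinates, whose origin is the TCP and whose axes are the flange's). Camera axes: x right, y down, z forward; pixel columns grow to the right and rows downward; lengths in mm; the calibration is good to about 2 mm. A picture is of the moment at which its call begins: read the wrist's pose just before it.
- finish_job(): hands the job in, once; it reports no verdict.
The state is a dict: "clock": time; "qpos": joint angles; "qd": joint speeds; "tau": joint torques, N m; "eef_pos": TCP position; "tool_rot": TCP orientation; "force": force on the tool from outside, world axes, zero at the start; "torque": the same for the moment, N m; "width": finger opening in mm.
Only numpy, scipy, OpenCV 4.12 (cv2) and the standard library are available. Lean on these libraries where they do the work, as an engineer would, in place of code of your own. Each camera call takes 0.05 s, during which the arm holds its last target.

## Working session

There is one attempt and no reset: what is moved stays moved. The work goes in short steps, Python scripts to look and compute and a tool call to move; the robot and the scene stay as the last step left them, time stands still between calls to the robot, and variables do not carry over. Pictures are saved under pics/ and viewed, and the job is handed in when it is done.

Besides the shell and the picture viewer there is one more tool, called after "Emit:" as name([rows], argument=value, ...), one row to a line, values as JSON. carry_out: Moves the arm, as the interface text tells. Its arguments: {"type":"object","properties":{"series":{"type":"array","items":{"type":"array","items":{"type":"array","items":{"type":"number"}}}}},"required":["series"]}

```bash
mkdir -p pics; ls
python3 - <<'E'
from cell import *
import cv2
s=read_state()
for k in s: print(k,s[k])
for n in("scene","side","wrist"):
    d=get_image(n); cv2.imwrite(f"pics/{n}0.png",d["img"]); 
    import numpy as np
    np.savez(f"pics/{n}0.npz",**d)
    print(n,d.get("T",d.get("T_tool_cam")),d["mtx"],d["dist"])
E
```

```text
pics
clock 0.0
qpos [-1.232792    0.62934945  0.03845581  1.5184     -0.02697683  0.99628928
 -0.02001007]
qd [ 0.00081031 -0.00020193 -0.00037304 -0.00026808 -0.00043037  0.00087883
  0.00130812]
tau [ 2.10502481e-04 -5.63405156e+01  1.22618202e+00 -1.93450177e+01
  1.10082608e-02  1.04660302e-02  1.87819978e-05]
eef_pos [255.11094054 597.08029906 197.6770284 ]
tool_rot [-3.13966570e+00  5.38801552e-05  2.73777899e+00]
force [-1.07126353 -0.16312075 -0.19990829]
torque [0.0568987  0.03741551 0.02180436]
width 85.35704648604037
scene [[ 8.65000857e-01 -3.17483808e-01  3.88558295e-01 -4.62447780e+01]
 [-5.01770280e-01 -5.47805847e-01  6.69429115e-01 -7.52689871e+02]
 [ 3.21600979e-04 -7.74023763e-01 -6.33156467e-01  1.01029636e+03]
 [ 0.00000000e+00  0.00000000e+00  0.00000000e+00  1.00000000e+00]] [[493.69584828   0.         285.31008494]
 [  0.         493.69584828 213.661169  ]
 [  0.           0.           1.        ]] [0.01480837 0.         0.         0.         0.        ]
side [[-9.21611235e-01 -1.18953670e-01  3.69435727e-01  1.30744960e+02]
 [-3.87640200e-01  3.29156695e-01 -8.61040618e-01  9.80063631e+02]
 [-1.91783009e-02 -9.36752846e-01 -3.49465732e-01  4.49964401e+02]
 [ 0.00000000e+00  0.00000000e+00  0.00000000e+00  1.00000000e+00]] [[408.82855805   0.         281.9736731 ]
 [  0.         408.82855805 207.78049983]
 [  0.           0.           1.        ]] [-0.06669507  0.          0.          0.          0.        ]
wrist [[ 9.82335613e-05 -9.58893311e-01 -2.83766821e-01  7.20282420e+01]
 [ 9.99999701e-01 -1.23289591e-04  7.62792126e-04  2.45726642e-01]
 [-7.66421763e-04 -2.83766811e-01  9.58893013e-01 -1.74383027e+02]
 [ 0.00000000e+00  0.00000000e+00  0.00000000e+00  1.00000000e+00]] [[344.57960995   0.         273.2527745 ]
 [  0.         344.57960995 207.78384127]
 [  0.           0.           1.        ]] [-0.05627228  0.          0.          0.          0.        ]
```

View pics/scene0.png

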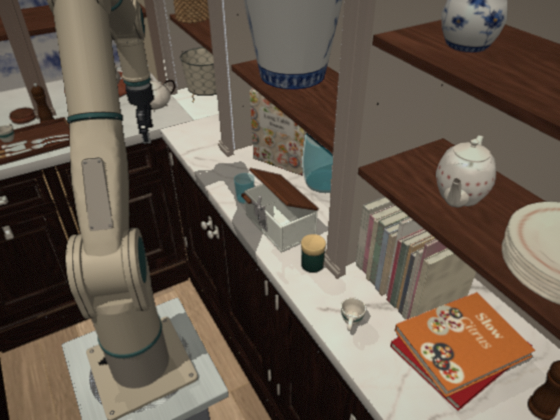

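View pics/side0.png

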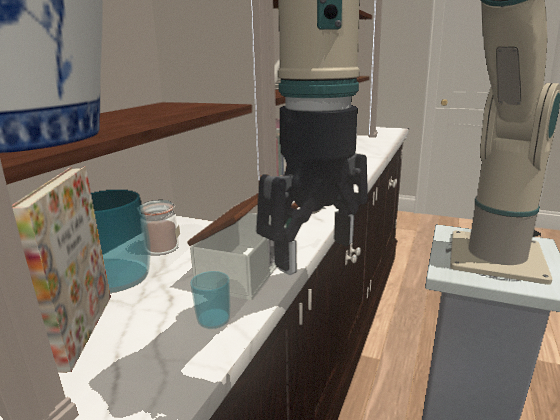

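View pics/wrist0.png

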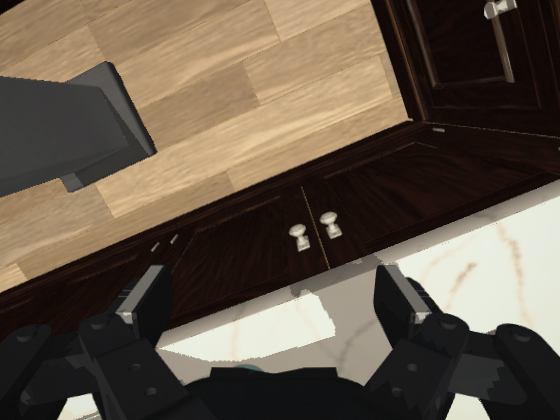

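The scene view shows the bin near (280,215) with its lid raised and the tumbler at its left (245,187). The tin is at its right (313,252) and the cup at (352,313). The wrist camera sees only the counter edge. Next I'll enlarge the crop and use the depth map.

```bash
cat > h.py <<'E'
import numpy as np, cv2
def cloud(d,T=None):
    T=d["T"] if T is None else T
    z=d["z_map"]; h,w=z.shape
    u,v=np.meshgrid(np.arange(w),np.arange(h))
    p=cv2.undistortPoints(np.stack([u,v],-1).reshape(-1,1,2).astype(np.float64),d["mtx"],d["dist"]).reshape(h,w,2)
    P=np.concatenate([p*z[...,None],z[...,None]],-1)
    return P@T[:3,:3].T+T[:3,3]
def proj(d,X,T=None):
    T=d["T"] if T is None else T
    Ti=np.linalg.inv(T); r,_=cv2.Rodrigues(Ti[:3,:3])
    return cv2.projectPoints(np.asarray(X,float).reshape(-1,1,3),r,Ti[:3,3],d["mtx"],d["dist"])[0].reshape(-1,2)
E
python3 - <<'E'
from h import *
d=np.load("pics/scene0.npz"); P=cloud(d)
c=d["img"][160:340,210:390]; cv2.imwrite("pics/s0c.png",cv2.resize(c,None,fx=3.3,fy=3.3,interpolation=cv2.INTER_CUBIC))
d2=np.load("pics/side0.npz")
c=d2["img"][180:330,160:320]; cv2.imwrite("pics/d0c.png",cv2.resize(c,None,fx=4,fy=4,interpolation=cv2.INTER_CUBIC))
for u,v in [(245,187),(313,238),(313,260),(353,302),(270,185),(290,190),(300,205),(262,205),(280,240),(300,235),(250,215),(190,180),(310,215)]:
    print(u,v,P[v,u].round(1),d["img"][v,u])
E
```

```text
245 187 [484.6 419.5  73.4] [92 92 58]
313 238 [533.   91.7  87.6] [116 172 205]
313 260 [507.1  48.7  51.4] [32 40 21]
353 302 [ 521.6 -118.7   37.4] [126 144 155]
270 185 [490.3 259.  180. ] [28 46 78]
290 190 [557.  259.  137.5] [26 43 72]
300 205 [536.9 169.7 149.8] [23 38 65]
262 205 [518.9 371.5  19.1] [118 128 131]
280 240 [470.  167.2  49.3] [123 136 138]
300 235 [539.8 170.2  35. ] [115 128 129]
250 215 [460.1 341.   23.1] [83 92 93]
190 180 [ 429.5  818.4 -124.7] [ 6 10 20]
310 215 [574.3 173.   95.6] [130 143 146]
```

View pics/s0c.png

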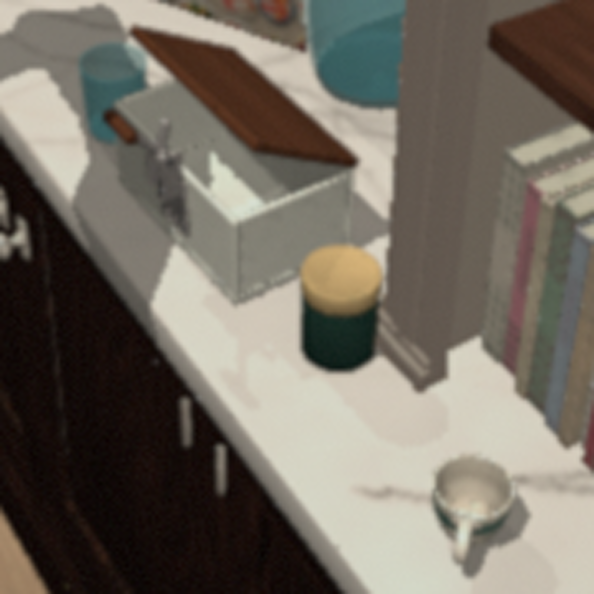

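View pics/d0c.png

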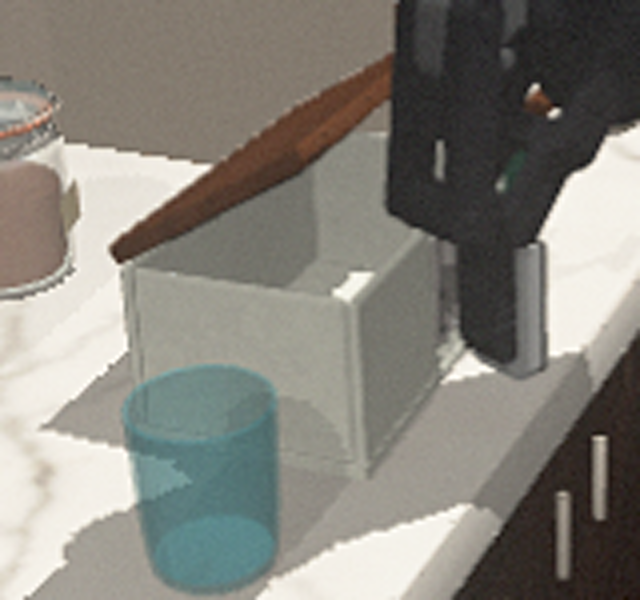

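The enlarged crops show the open lid, and the latch bracket and lever on the bin's front face with the dark grip at scene pixel about (246,198). The tumbler stands just left of the bin. Now I'll fit the planes.

Run:
```python
from h import *
d=np.load("pics/scene0.npz"); P=cloud(d); img=d["img"].astype(int)
z=d["z_map"]>0
H=P.reshape(-1,3)
# brown lid region
m=np.zeros(z.shape,bool); m[160:216,240:325]=1
brown=(img[...,2]>img[...,0]+25)&(img[...,2]<110)&m&z&(P[...,2]>90)&(P[...,0]<650)
n,l,st,cen=cv2.connectedComponentsWithStats(brown.astype(np.uint8))
for i in range(1,n):
    if st[i][4]>5:
        Q=P[l==i]; print(i,st[i],Q.mean(0).round(1),Q.min(0).round(),Q.max(0).round())
i=1+np.argmax(st[1:,4]); Q=P[l==i]
for _ in range(3):
    c=np.median(Q,0) if 0 else Q.mean(0); U,S,V=np.linalg.svd(Q-c,full_matrices=False); nn=V[2]*np.sign(V[2,2])
    r=(Q-c)@nn; Q=Q[abs(r)<4]
print("lid n",nn,"c",c,np.std(r),len(Q))
def fit(mask,name):
    Q=P[mask]
    for _ in range(4):
        c=Q.mean(0);U,S,V=np.linalg.svd(Q-c,full_matrices=False);r=(Q-c)@V[2];Q=Q[abs(r)<3]
    print(name,V[2],c,len(Q),np.std(r)); return V[2],c
# front face: crop px poly
def poly(pts):
    k=np.zeros(z.shape,np.uint8); cv2.fillPoly(k,[(np.array(pts)/3.3+[210,160]).astype(int)],1); return (k>0)&z
fit(poly([(195,205),(230,230),(230,285),(195,245)]),"front")
fit(poly([(248,225),(340,190),(340,235),(248,280)]),"right")
g=1 
print("tin top",P[poly([(310,265),(375,265),(375,285),(315,285)])].mean(0))
q=P[poly([(300,250),(383,250),(383,300),(300,300)])];q=q[abs(q[:,2]-89)<3];print(q.min(0),q.max(0))
for uv in [(145,30),(235,47),(352,162),(262,150),(120,122),(350,172),(238,220),(120,98),(128,30)]:
    u,v=int(round(uv[0]/3.3+210-.5)),int(round(uv[1]/3.3+160-.5)); print(uv,P[v-1:v+2,u-1:u+2].reshape(-1,3).round(0).tolist()[::4])
```

```text
1 [250 169  68  41 998] [531.7 256.4 151.6] [479. 165. 109.] [597. 370. 180.]
2 [243 194   8   9  41] [410.9 251.3 168.6] [406. 232. 163.] [417. 273. 173.]
lid n [0.51335619 0.02488764 0.85781468] c [535.58527118 259.16662406 150.05074852] 1.2516706389973506 870
front [0.99869605 0.05096625 0.00293923] [468.835163   198.76310069  52.06710528] 171 1.1939934674830235
right [-0.05287455  0.99846705  0.01636529] [533.85336956 169.11641067  57.34768365] 410 1.4082827029611704
tin top [523.41487123  74.18170274  87.36864449]
[488.40177204  42.1935028   86.0193043 ] [557.12129202 108.31330269  91.92382042]
(145, 30) [[488.0, 368.0, 175.0], [487.0, 358.0, 178.0], [488.0, 355.0, 176.0]]
(235, 47) [[674.0, 527.0, -2.0], [674.0, 519.0, -1.0], [594.0, 372.0, 111.0]]
(352, 162) [[590.0, 172.0, 116.0], [595.0, 174.0, 109.0], [595.0, 168.0, 109.0]]
(262, 150) [[495.0, 166.0, 172.0], [498.0, 165.0, 168.0], [504.0, 169.0, 160.0]]
(120, 122) [[413.0, 265.0, 170.0], [413.0, 258.0, 170.0], [413.0, 251.0, 172.0]]
(350, 172) [[594.0, 177.0, 100.0], [595.0, 172.0, 99.0], [597.0, 171.0, 95.0]]
(238, 220) [[529.0, 265.0, 8.0], [480.0, 173.0, 94.0], [480.0, 167.0, 95.0]]
(120, 98) [[487.0, 426.0, 65.0], [489.0, 423.0, 62.0], [469.0, 371.0, 98.0]]
(128, 30) [[587.0, 617.0, -3.0], [586.0, 607.0, -1.0], [481.0, 375.0, 167.0]]
```

Fit results, with the bin's axes e (to its back) and f (to its left):

| Quantity | Value |
|---|---|
| Bin centre | about (530, 274) |
| Bin yaw | about 0.05 rad |
| Lid angle | 0.54 rad |
| Latch grip | near (411, 252, 166), about 16 mm right of the middle |

I'll press the lid on its left side. First I raise the arm and bring it in from the front with the fingers closing.

Emit:
carry_out([
  [[-3.3, -1.35, -1.3, 0, 0, -0.08, 0], [-6.6, -2.7, -2.6, 0, 0, -0.16, 0], [-9.9, -4.05, -3.9, 0, 0, -0.24, 0], [-13.2, -5.4, -5.2, 0, 0, -0.32, 0], [-16.5, -6.75, -6.2, 0, 0, -0.404, 0]],
])

```text
clock: 0.57
eef_pos: [381.7, 469.6, 261.4]
tool_rot: [3.141, 0.0, -3.137]
force: [-0.1, -0.2, 0.4]
width: 25.6
```

Run:
```python
from cell import *
from h import *
s=read_state(); print(s["clock"],s["eef_pos"],s["tool_rot"],s["force"],s["width"],s["qpos"].round(2))
for n in("scene","side"):
    d=get_image(n); np.savez(f"pics/{n}1.npz",**d); cv2.imwrite(f"pics/{n}1.png",d["img"])
P=cloud(d); img=d["img"]
c=img[150:330,130:330]; cv2.imwrite("pics/d1c.png",cv2.resize(c,None,fx=4,fy=3.3,interpolation=cv2.INTER_CUBIC))
```

```text
0.5667 [381.68559036 469.59452551 261.40414151] [ 3.14137699e+00  4.47064277e-04 -3.13721790e+00] [-0.06892293 -0.15329181  0.41118663] 25.627030861816344 [-0.89  0.5  -0.06  1.57  0.04  1.07  0.61]
```

View pics/d1c.png

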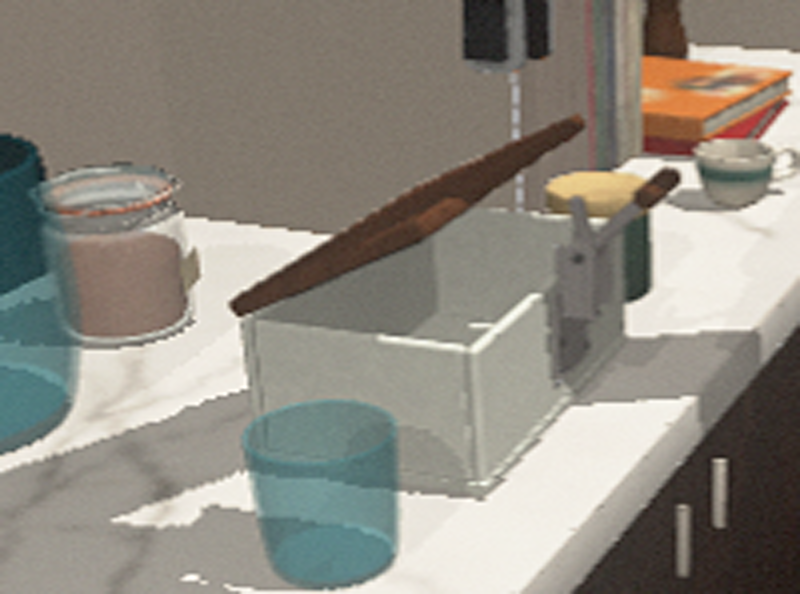

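The arm is clear. The side view shows the lid edge-on, the grip at crop (655,188), which is side pixel about (294,207), and the tumbler at crop (320,490). I'll measure the same things from this second view.

Run:
```python
from h import *
d=np.load("pics/side1.npz"); P=cloud(d)
def at(cx,cy): 
    u,v=int(round(cx/4+130-.5)),int(round(cy/3.3+150-.5)); return P[v-1:v+2,u-1:u+2].reshape(-1,3)
for n,c in dict(grip=(655,188),grip2=(645,195),gripend=(640,203),stem=(615,225),lidedge=(560,130),lidside=(500,165),lidhinge=(240,305),tin=(600,190),left=(380,380),frontL=(530,390),tumb=(320,480),pivot=(577,258)).items():
    print(n,np.median(at(*c),0).round(1))
# model projection
e=np.array([.9986,.052,0]);f=np.array([-.052,.9986,0]);k=np.array([0,0,1.]);C=np.array([529.9,274,0])
pts={"rimFL":C-65*e+105*f+100*k,"rimFR":C-65*e-105*f+100*k,"rimBL":C+65*e+105*f+100*k,"baseFL":C-65*e+105*f,"grip":C-117.2*e-16*f+164*k,
"lidFL":C+65*e+105*f+100*k-130*np.cos(.54)*e+130*np.sin(.54)*k,"lidFR":C+65*e-105*f+100*k-130*np.cos(.54)*e+130*np.sin(.54)*k}
for nm in("scene","side"):
    d=np.load(f"pics/{nm}1.npz"); im=cv2.resize(d["img"],None,fx=4,fy=4,interpolation=cv2.INTER_CUBIC)
    for n,p in pts.items():
        q=proj(d,p)[0]; cv2.circle(im,tuple(((q+.5)*4).astype(int)),4,(0,0,255),1); print(nm,n,q.round(1))
    y0,x0=(160,225) if nm=="scene" else (170,170)
    cv2.imwrite(f"pics/m_{nm}.png",im[y0*4:y0*4+560,x0*4:x0*4+640])
```

```text
grip [409.9 273.9 169.9]
grip2 [411.7 282.  166.8]
gripend [413.1 282.1 162.5]
stem [435.9 264.3 137.4]
lidedge [492.7 200.4 174.6]
lidside [491.  282.3 176.7]
lidhinge [584.6 383.3 110.2]
tin [519.   84.1  88.7]
left [513.7 378.7  71.5]
frontL [461.4 318.8  44.6]
tumb [480.1 483.   73.3]
pivot [449.9 277.6 118.4]
scene rimFL [243.7 189.8]
scene rimFR [280.3 226.9]
scene rimBL [279.1 176.6]
scene baseFL [245.3 214.7]
scene grip [247.4 199. ]
scene lidFL [247.8 170. ]
scene lidFR [285.8 206.1]
side rimFL [248.9 255.7]
side rimFR [286.  216.1]
side rimBL [189.  246.4]
side baseFL [251.4 301.2]
side grip [295.2 205.1]
side lidFL [237.9 221.6]
side lidFR [277.9 188. ]
```

View pics/m_scene.png

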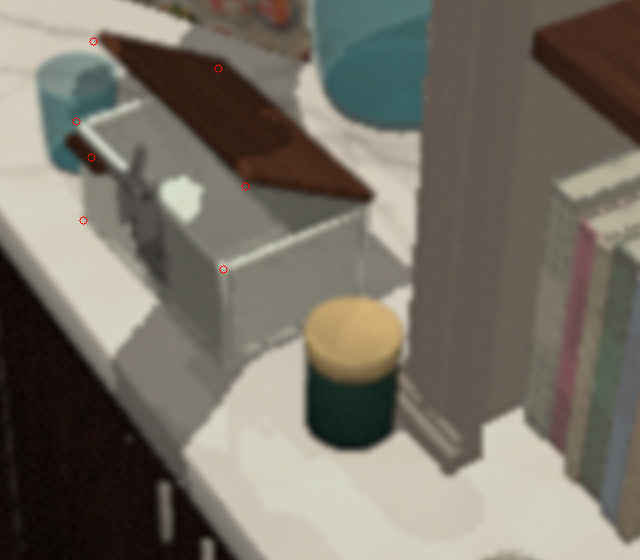

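View pics/m_side.png

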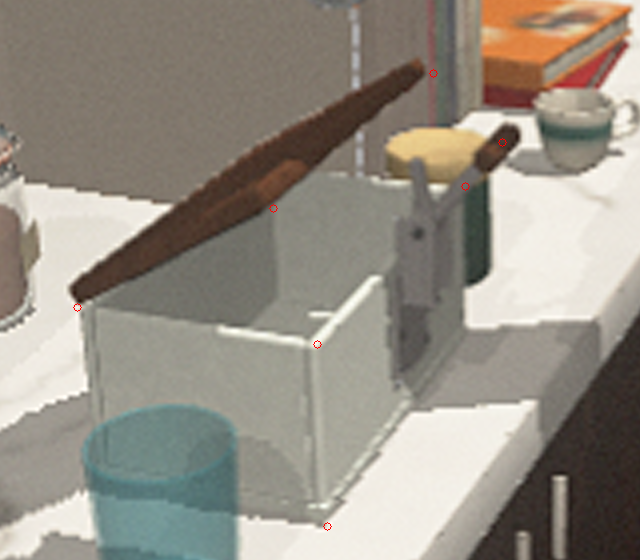

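The projected model agrees with both views to within a few mm. I'll move above the lid's left side.

Emit:
carry_out([
  [[-2.4, -2.6, 0.5, 0, 0, 0, 0], [-4.8, -5.2, 1.2, 0, 0, 0, 0], [-7.2, -7.8, 2.2, 0, 0, 0, 0], [-9.6, -10.4, 3.4, 0, 0, 0, 0], [-11.8, -13.0, 4.6, 0, 0, 0, 0]],
])

```text
clock: 1.08
eef_pos: [499.5, 339.8, 214.0]
tool_rot: [3.141, 0.0, 3.142]
force: [1.1, 0.2, 0.0]
width: -0.0
```

Run:
```python
from cell import *
from h import *
s=read_state(); print(s["clock"],s["eef_pos"],s["force"],s["width"],s["qpos"].round(2))
a=[get_image(n)["img"] for n in("scene","side")]
a=[cv2.resize(a[0][120:300,190:370],(400,400)),cv2.resize(a[1][120:330,130:340],(400,400))]
cv2.imwrite("pics/p2.png",np.hstack(a))
```

```text
1.0833 [499.54616179 339.8227352  213.99210342] [1.10692596 0.17325452 0.02055532] -0.021134920810467844 [-0.61  0.54 -0.05  1.63  0.03  0.97  0.9 ]
```

View pics/p2.png

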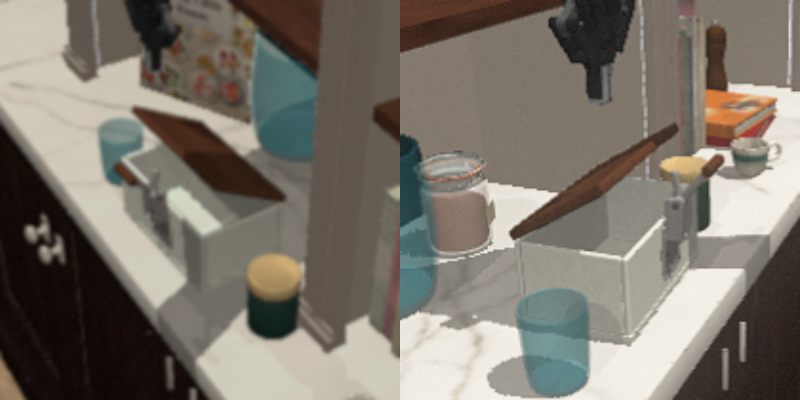

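The closed fingers stand over the lid's left half, clear of the tumbler. I'll press down, drawing slightly toward the robot.

Emit:
carry_out([
  [[0, 0, 1.0, 0, 0, 0, 0], [0, 0, 2.0, 0, 0, 0, 0], [0, 0, 3.0, 0, 0, 0, 0], [0, 0, 4.0, 0, 0, 0, 0], [0.2, 0, 5.0, 0, 0, 0, 0]],
])

```text
clock: 1.6
eef_pos: [495.8, 341.8, 163.3]
tool_rot: [3.142, -0.0, -3.14]
force: [0.9, 1.3, 0.1]
width: 0.3
```

Emit:
carry_out([
  [[0.3, 0, 0.8, 0, 0, 0, 0], [0.6, 0, 1.6, 0, 0, 0, 0], [0.9, 0, 2.4, 0, 0, 0, 0], [1.2, 0, 3.2, 0, 0, 0, 0], [1.4, 0, 4.0, 0, 0, 0, 0]],
])

```text
clock: 2.02
eef_pos: [481.3, 341.2, 124.2]
tool_rot: [3.141, -0.001, -3.141]
force: [-2.9, 0.2, 3.6]
width: -0.3
```

Run:
```python
from cell import *
from h import *
s=read_state(); print(s["clock"],s["eef_pos"],s["force"],s["width"],s["qpos"].round(2))
a=[get_image(n)["img"] for n in("scene","side")]
a=[cv2.resize(a[0][120:300,190:370],(400,400)),cv2.resize(a[1][120:330,130:340],(400,400))]
cv2.imwrite("pics/p3.png",np.hstack(a))
```

```text
2.0167 [481.30462638 341.20938238 124.16933927] [-2.90395951  0.23341062  3.62406821] -0.2790697803074363 [-0.63  0.63 -0.05  1.76  0.04  0.75  0.87]
```

View pics/p3.png

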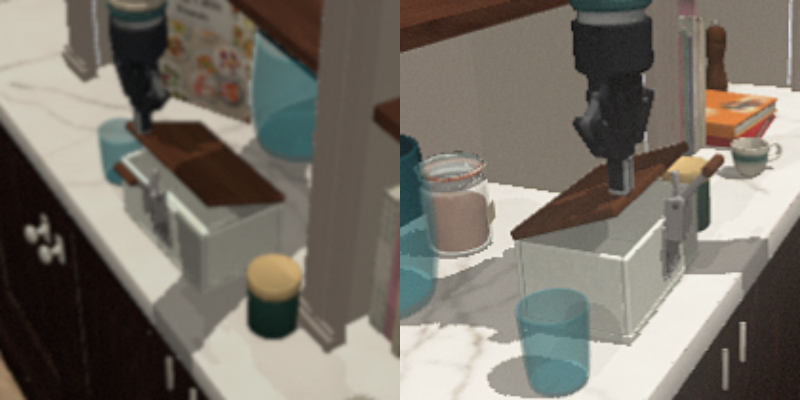

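The lid has come down part of the way and the force is about 3.6 N. I'll measure its angle before continuing.

```bash
cat > lid.py <<'E'
from cell import *
from h import *
def lid():
    d=get_image("scene"); P=cloud(d); img=d["img"].astype(int)
    m=np.zeros(img.shape[:2],bool); m[160:225,240:330]=1
    b=(img[...,2]>img[...,0]+25)&(img[...,2]<115)&m&(P[...,2]>98)&(P[...,2]<190)&(P[...,0]<600)&(P[...,0]>450)&(P[...,1]<310)
    Q=P[b]
    for _ in range(4):
        c=Q.mean(0);V=np.linalg.svd(Q-c,full_matrices=False)[2];r=(Q-c)@V[2];Q=Q[abs(r)<4]
    n=V[2]*np.sign(V[2,2]); print("lid",np.arctan2(n[0],n[2]).round(3),c.round(1),n.round(3),len(Q))
    g=(img[...,2]>img[...,0]+20)&(P[...,0]>380)&(P[...,0]<480)&(P[...,1]<300)&(P[...,1]>200)&(P[...,2]>125)&(P[...,2]<200)
    if g.sum(): print("grip",np.median(P[g],0).round(1),g.sum())
    return d
E
python3 - <<'E'
from lid import *
s=read_state(); print(s["clock"],s["eef_pos"],s["force"])
lid(); d=get_image("side"); cv2.imwrite("pics/p4.png",cv2.resize(d["img"][150:330,150:330],(590,590)))
s=read_state(); print(s["clock"],s["eef_pos"],s["force"])
E
```

```text
2.1167 [481.69681019 340.83666113 123.33935839] [-0.34269522  0.47987455 -0.1444455 ]
lid 0.346 [531.2 234.4 136.2] [0.339 0.018 0.941] 902
grip [474.1 257.8 155.5] 121
2.2167 [483.33429882 340.82404426 124.45419389] [ 1.26488355 -0.33878892 -0.18520913]
```

View pics/p4.png

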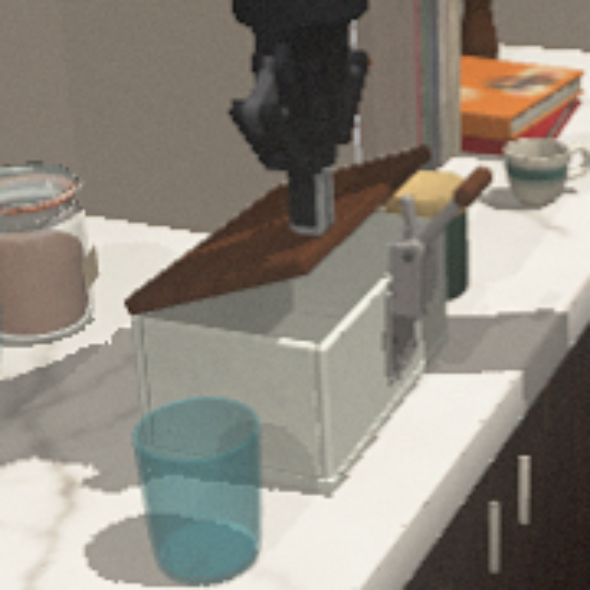

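Run:
```python
from lid import *
s=read_state(); print(s["eef_pos"],s["tool_rot"],s["qpos"])
d=get_image("side"); P=cloud(d)
print("tcp proj",proj(d,s["eef_pos"]))
for v in range(200,228,2): print(v,[P[v,u].round(0).tolist() for u in (242,248)])
d=get_image("scene"); print(proj(d,s["eef_pos"])); P=cloud(d); np.savez("pics/t.npz",**d)
cv2.imwrite("pics/p5.png",cv2.resize(d["img"][140:220,220:320],None,fx=7,fy=7))
print(read_state()["force"])
```

```text
[483.33429882 340.82404426 124.45419389] [ 3.14148922e+00  1.08898384e-03 -3.14154914e+00] [-0.6332106   0.63244086 -0.0452868   1.76031899  0.04019391  0.74880639
  0.8716682 ]
tcp proj [[245.51054218 234.81232379]]
200 [[471.0, 369.0, 207.0], [476.0, 336.0, 196.0]]
202 [[471.0, 369.0, 203.0], [473.0, 343.0, 194.0]]
204 [[479.0, 355.0, 193.0], [472.0, 345.0, 191.0]]
206 [[479.0, 356.0, 190.0], [473.0, 343.0, 186.0]]
208 [[479.0, 356.0, 186.0], [473.0, 344.0, 183.0]]
210 [[480.0, 354.0, 181.0], [473.0, 344.0, 178.0]]
212 [[480.0, 355.0, 178.0], [473.0, 345.0, 175.0]]
214 [[480.0, 356.0, 174.0], [473.0, 345.0, 171.0]]
216 [[481.0, 355.0, 169.0], [473.0, 346.0, 167.0]]
218 [[482.0, 354.0, 165.0], [473.0, 347.0, 163.0]]
220 [[487.0, 345.0, 157.0], [477.0, 338.0, 156.0]]
222 [[492.0, 336.0, 148.0], [474.0, 346.0, 155.0]]
224 [[483.0, 353.0, 152.0], [471.0, 350.0, 153.0]]
226 [[477.0, 363.0, 153.0], [471.0, 351.0, 149.0]]
[[255.36566598 186.80969042]]
[ 0.14642109  0.03647508 -0.03426831]
```

View pics/p5.png

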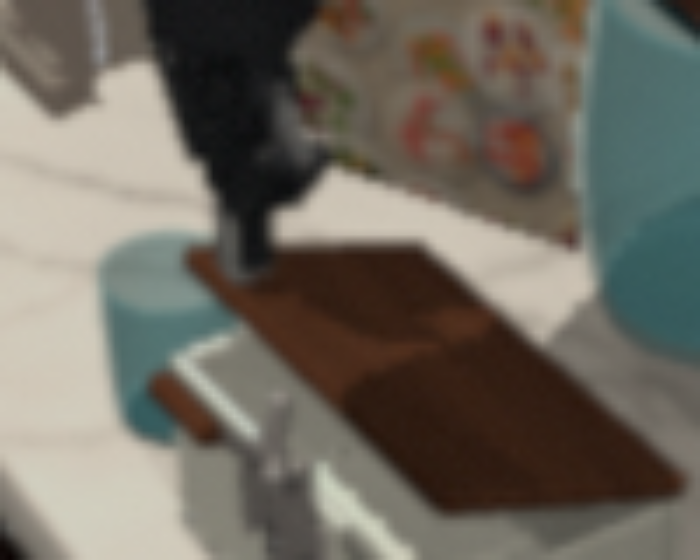

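The cameras put the fingertip at z of about 157, but the reported TCP z is 124. I'll check the earlier pose, where the arm was in free air, for the same disagreement.

Run:
```python
from lid import *
d=np.load("pics/side1.npz"); print("proj1",proj(d,[381.7,469.6,261.4]))
cv2.imwrite("pics/q1.png",cv2.resize(d["img"][110:200,210:310],None,fx=6,fy=6))
P=cloud(d)
for v in range(155,182,2): print(v,[P[v,u].round(0).tolist() for u in (250,254,258)])
d=np.load("pics/side0.npz"); print("proj0",proj(d,[255.1,597.1,197.7]));
```

```text
proj1 [[261.61695943 193.26907452]]
155 [[389.0, 487.0, 322.0], [383.0, 486.0, 322.0], [380.0, 480.0, 321.0]]
157 [[391.0, 483.0, 318.0], [384.0, 485.0, 319.0], [381.0, 479.0, 318.0]]
159 [[390.0, 486.0, 316.0], [385.0, 484.0, 316.0], [381.0, 479.0, 315.0]]
161 [[391.0, 483.0, 312.0], [384.0, 485.0, 313.0], [381.0, 478.0, 312.0]]
163 [[391.0, 484.0, 310.0], [384.0, 485.0, 311.0], [381.0, 478.0, 309.0]]
165 [[390.0, 486.0, 307.0], [385.0, 484.0, 307.0], [381.0, 479.0, 306.0]]
167 [[392.0, 483.0, 304.0], [385.0, 484.0, 304.0], [381.0, 480.0, 304.0]]
169 [[394.0, 478.0, 299.0], [388.0, 478.0, 300.0], [381.0, 479.0, 301.0]]
171 [[395.0, 478.0, 296.0], [387.0, 480.0, 297.0], [381.0, 480.0, 298.0]]
173 [[625.0, 41.0, 157.0], [611.0, 45.0, 159.0], [584.0, 75.0, 169.0]]
175 [[624.0, 42.0, 151.0], [611.0, 45.0, 153.0], [585.0, 72.0, 163.0]]
177 [[624.0, 43.0, 146.0], [611.0, 45.0, 148.0], [585.0, 73.0, 158.0]]
179 [[623.0, 46.0, 141.0], [612.0, 45.0, 142.0], [586.0, 73.0, 153.0]]
181 [[626.0, 41.0, 134.0], [611.0, 46.0, 137.0], [590.0, 64.0, 144.0]]
proj0 [[315.95636936 291.64274435]]
```

View pics/q1.png

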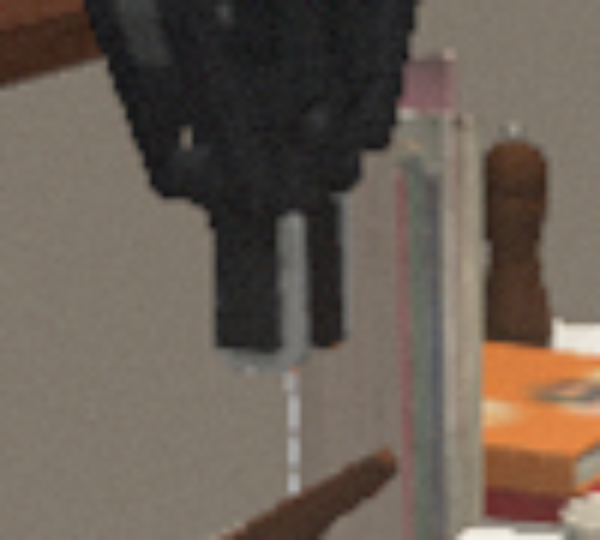

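The reported TCP z is about 31 mm lower than the fingertip the cameras see, in free air as well as now. The offset is constant, and the contact agrees with the cameras, so I'll steer by camera and contact. Fully shut should then be at a reported z near 80, so I'll continue down.

Emit:
carry_out([
  [[0, 0, 0.7, 0, 0, 0, 0], [0, 0, 1.4, 0, 0, 0, 0], [0, 0, 2.1, 0, 0, 0, 0], [0, 0, 2.8, 0, 0, 0, 0], [0, 0, 3.5, 0, 0, 0, 0]],
])

```text
clock: 2.73
eef_pos: [482.1, 340.7, 88.6]
tool_rot: [-3.141, -0.001, -3.141]
force: [-1.8, 0.6, 2.2]
width: -0.1
```

Run:
```python
from lid import *
s=read_state(); print(s["clock"],s["eef_pos"],s["force"],s["torque"])
d=lid(); a=d["img"];d=get_image("side"); cv2.imwrite("pics/p6.png",np.hstack([cv2.resize(a[120:300,190:370],(400,400)),cv2.resize(d["img"][150:330,150:330],(400,400))]))
print(read_state()["force"])
```

```text
2.7333 [482.12695736 340.73595486  88.64147344] [-1.82281931  0.55801833  2.15848514] [-0.07838383  0.28910298  0.08076176]
lid 0.077 [527.8 234.  117.2] [0.077 0.    0.997] 1163
grip [410.9 252.4 168.3] 54
[-0.24022389 -0.74243443  0.09017388]
```

View pics/p6.png

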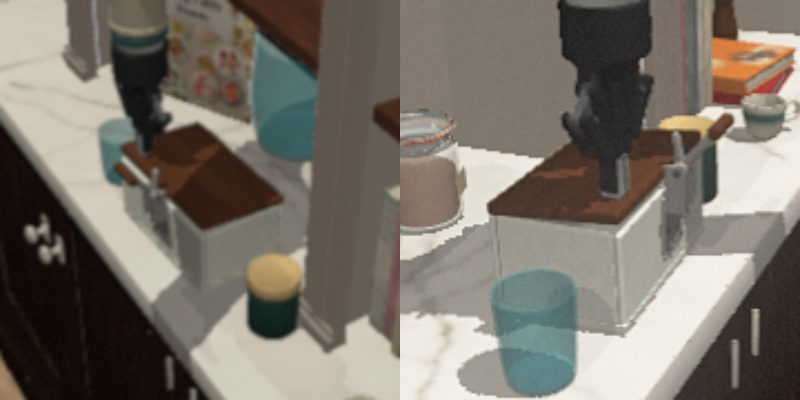

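The lid is at about 0.08 rad with the latch still open. I'll press the last 8 mm and a little beyond, watching the force.

Emit:
carry_out([
  [[0, 0, 0.3, 0, 0, 0, 0], [0, 0, 0.6, 0, 0, 0, 0], [0, 0, 0.9, 0, 0, 0, 0], [0, 0, 1.05, 0, 0, 0, 0], [0, 0, 1.15, 0, 0, 0, 0]],
])

```text
clock: 3.25
eef_pos: [482.3, 340.8, 79.2]
tool_rot: [-3.141, -0.0, -3.141]
force: [-5.0, -1.5, 19.0]
width: 0.0
```

Run:
```python
from lid import *
s=read_state(); print(s["clock"],s["eef_pos"],s["force"],s["torque"])
lid()
print(read_state()["force"])
```

```text
3.25 [482.28835889 340.83304178  79.22709049] [-5.03553181 -1.51943014 19.04252551] [-0.67785026  1.23667887 -0.02869123]
lid -0.002 [528.1 233.9 111.8] [-0.002 -0.004  1.   ] 1223
grip [410.8 254.5 169.1] 53
[-3.58686225 -2.06188819 10.04369333]
```

The lid is shut (-0.002 rad by camera) with 10–19 N on the stop. I'll hold briefly, then lift off.

Emit:
carry_out([
  [[0, 0, 0, 0, 0, 0, 0], [0, 0, 0, 0, 0, 0, 0], [0, 0, -2.5, 0, 0, 0, 0], [0, 0, -5.5, 0, 0, 0, 0], [0, 0, -9.0, 0, 0, 0, 0]],
])

```text
clock: 3.72
eef_pos: [481.9, 340.0, 167.7]
tool_rot: [-3.14, -0.002, -3.141]
force: [0.9, 1.1, 0.5]
width: -0.4
```

Emit:
carry_out([
  [[3.0, -1.5, -2.0, 0, 0, 0, 0], [6.0, -3.4, -3.0, 0, 0, 0, 0], [9.0, -5.2, -3.0, 0, 0, 0, 0], [12.0, -7.0, -3.0, 0, 0, 0, 0], [12.5, -8.6, -1.0, 0, 0, 0, 0]],
])

```text
clock: 4.13
eef_pos: [354.6, 255.1, 180.5]
tool_rot: [3.138, 0.002, -3.138]
force: [0.6, 0.2, -0.5]
width: -0.3
```

Run:
```python
from lid import *
s=read_state(); print(s["clock"],s["eef_pos"],s["force"],s["qpos"].round(2))
d=lid(); a=d["img"];d=get_image("side"); cv2.imwrite("pics/p7.png",np.hstack([cv2.resize(a[120:300,190:370],(400,400)),cv2.resize(d["img"][130:330,150:350],(400,400))]))
```

```text
4.1333 [354.63456103 255.11653838 180.48879416] [ 0.61149765  0.17280084 -0.47977135] [-0.64  0.36 -0.06  2.11  0.03  0.68  0.85]
lid -0.002 [528.3 232.3 111.8] [-0.002 -0.002  1.   ] 1192
grip [411.3 250.8 168.6] 34
```

View pics/p7.png

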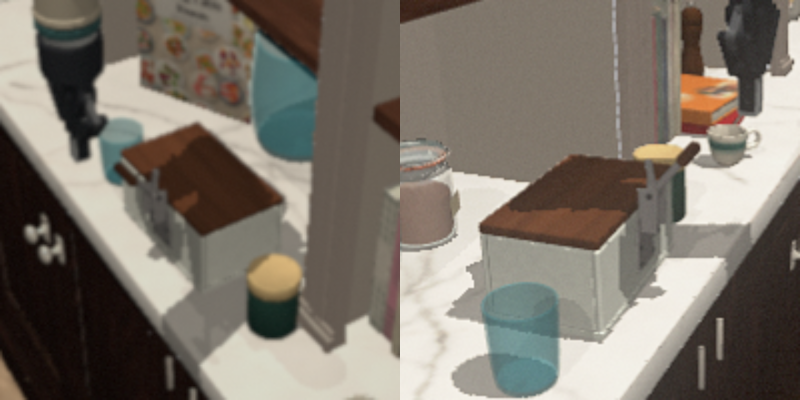

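The lid stays shut and the fingertip is in front of the latch. I'll go down to grip height.

Emit:
carry_out([
  [[0, 0, 2.0, 0, 0, 0, 0], [0, 0, 4.0, 0, 0, 0, 0], [0, 0, 5.6, 0, 0, 0, 0], [-1.0, 0, 5.6, 0, 0, 0, 0], [-2.0, 0, 5.6, 0, 0, 0, 0]],
])

```text
clock: 4.65
eef_pos: [379.1, 255.6, 122.0]
tool_rot: [-3.142, -0.0, -3.141]
force: [0.8, 0.9, 0.6]
width: 0.5
```

Run:
```python
from lid import *
s=read_state(); print(s["clock"],s["eef_pos"],s["force"],s["qpos"].round(2))
d=lid(); a=d["img"];d=get_image("side"); cv2.imwrite("pics/p8.png",np.hstack([cv2.resize(a[140:260,200:320],(400,400)),cv2.resize(d["img"][130:250,230:350],(400,400))]))
```

```text
4.65 [379.06974832 255.62370728 121.98808537] [0.81331461 0.89370209 0.56713235] [-0.62  0.48 -0.05  2.12  0.05  0.55  0.87]
lid 0.004 [527.1 234.7 111.9] [ 0.004 -0.002  1.   ] 1171
grip [410.4 246.4 168.8] 28
```

View pics/p8.png

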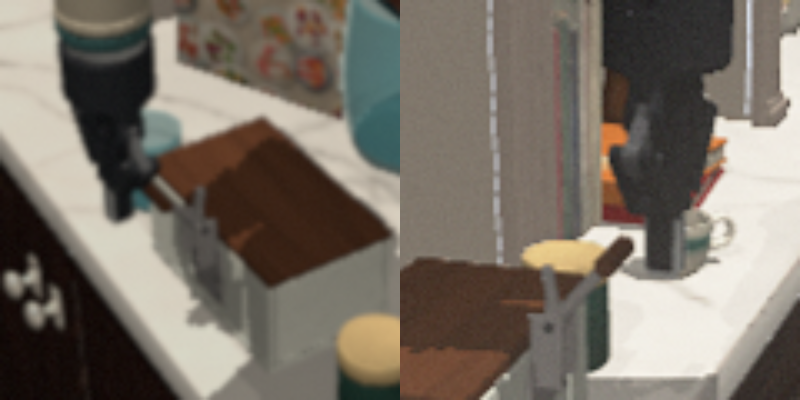

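The tip is just in front of the grip and in line with it. I'll push forward.

Emit:
carry_out([
  [[-0.8, 0, 0, 0, 0, 0, 0], [-1.6, 0, 0, 0, 0, 0, 0], [-2.4, 0, 0, 0, 0, 0, 0], [-3.2, 0, 0, 0, 0, 0, 0], [-4.0, 0, 0, 0, 0, 0, 0]],
])

```text
clock: 5.17
eef_pos: [413.8, 255.0, 122.3]
tool_rot: [-3.14, -0.007, -3.139]
force: [-5.7, 0.6, 3.4]
width: 0.2
```

Run:
```python
from lid import *
s=read_state(); print(s["clock"],s["eef_pos"],s["force"],s["qpos"].round(2))
d=lid(); a=d["img"];d=get_image("side"); cv2.imwrite("pics/p9.png",np.hstack([cv2.resize(a[140:260,200:320],(400,400)),cv2.resize(d["img"][130:250,230:350],(400,400))]))
```

```text
5.1667 [413.80737586 255.01798899 122.34119324] [-5.72691784  0.60099722  3.40798807] [-0.57  0.52 -0.06  2.04  0.05  0.6   0.92]
lid -0.0 [528.5 231.9 111.8] [-0.    -0.003  1.   ] 1182
grip [431.6 240.2 178.6] 25
```

View pics/p9.png

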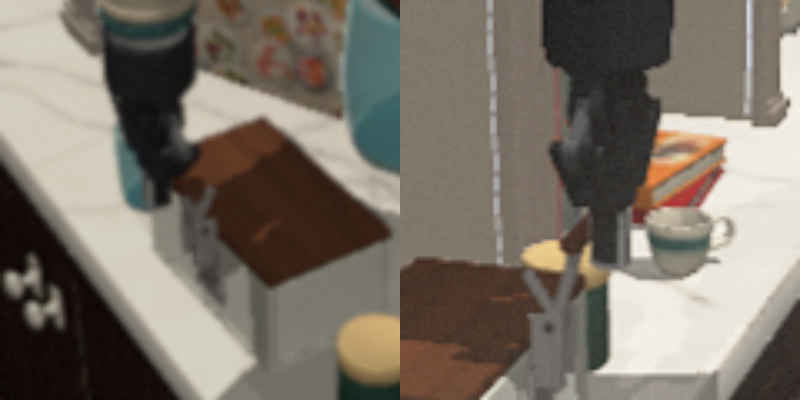

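The lever is rising against the fingertip with about 6 N of resistance, and the lid is shut. I'll push on past centre.

Emit:
carry_out([
  [[-0.8, 0, 0, 0, 0, 0, 0], [-1.6, 0, 0, 0, 0, 0, 0], [-2.4, 0, 0, 0, 0, 0, 0], [-3.1, 0, 0, 0, 0, 0, 0], [-3.6, 0, 0, 0, 0, 0, 0]],
])

```text
clock: 5.68
eef_pos: [455.7, 254.7, 122.2]
tool_rot: [3.141, 0.002, 3.141]
force: [-0.3, -0.2, 0.2]
width: -0.2
```

Run:
```python
from lid import *
s=read_state(); print(s["clock"],s["eef_pos"],s["force"],s["qpos"].round(2))
d=lid(); a=d["img"];d=get_image("side"); cv2.imwrite("pics/p10.png",np.hstack([cv2.resize(a[140:260,200:320],(400,400)),cv2.resize(d["img"][130:250,230:350],(400,400))]))
```

```text
5.6833 [455.65924853 254.65285215 122.23930796] [-0.25144226 -0.23217382  0.2009224 ] [-0.53  0.55 -0.05  1.95  0.05  0.64  0.96]
lid 0.023 [537.  225.5 112.2] [ 0.023 -0.012  1.   ] 864
grip [454.5 250.2 158.5] 6
```

View pics/p10.png

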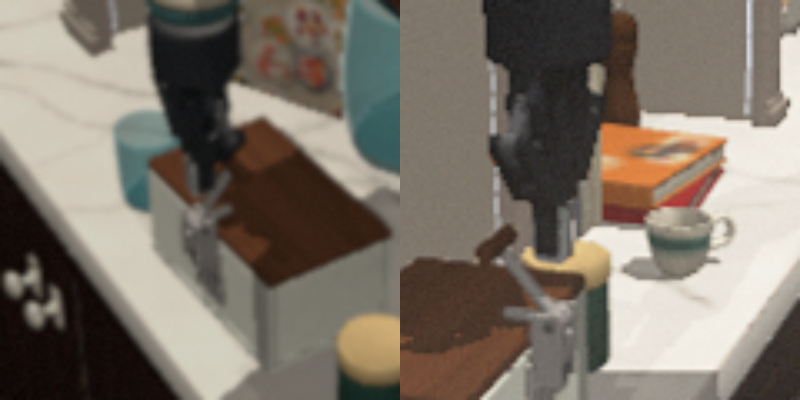

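The lever has snapped back over the lid and there is no force on the tool. I'll withdraw toward the robot and up, then check.

Emit:
carry_out([
  [[2.5, 0, -0.3, 0, 0, 0, 0], [5.0, 0, -1.0, 0, 0, 0, 0], [7.5, 0, -3.0, 0, 0, 0, 0], [9.5, 0, -6.0, 0, 0, 0, 0], [10.0, 0, -9.0, 0, 0, 0, 0]],
])

```text
clock: 6.2
eef_pos: [348.8, 253.8, 212.1]
tool_rot: [-3.139, -0.005, -3.138]
force: [0.1, 1.0, 0.2]
width: -0.0
```

Run:
```python
from lid import *
s=read_state(); print(s["clock"],s["eef_pos"],s["force"],s["qd"].round(2))
d=lid(); a=d["img"];P=cloud(d)
o=np.load("pics/scene0.npz");PO=cloud(o)
for nm,(u,v) in dict(tin=(313,242),cup=(353,303),tumb=(245,185)).items(): print(nm,P[v-3:v+4,u-3:u+4].reshape(-1,3).mean(0).round(1),PO[v-3:v+4,u-3:u+4].reshape(-1,3).mean(0).round(1))
d=get_image("side"); P=cloud(d)
img=d["img"].astype(int)
g=(img[...,2]>img[...,0]+20)&(P[...,0]>420)&(P[...,0]<540)&(P[...,1]<300)&(P[...,1]>200)&(P[...,2]>140)&(P[...,2]<200)
print("grip side",np.median(P[g],0).round(1),g.sum())
cv2.imwrite("pics/p11.png",np.hstack([cv2.resize(a[140:280,190:330],(400,400)),cv2.resize(d["img"][150:310,170:330],(400,400))]))
```

```text
6.2 [348.7910716  253.78403991 212.1376981 ] [0.05106316 0.98469153 0.20331496] [-0.03 -0.61 -0.01 -0.44 -0.06  0.97  0.01]
lid 0.037 [542.5 223.  112.1] [ 0.037 -0.026  0.999] 662
tin [512.5  60.8 106.4] [524.3  78.   87.4]
cup [ 521.8 -119.    33.6] [ 521.9 -118.9   33.6]
tumb [488.  426.2  76.1] [493.5 438.1  66.6]
grip side [487.4 274.3 168. ] 86
```

View pics/p11.png

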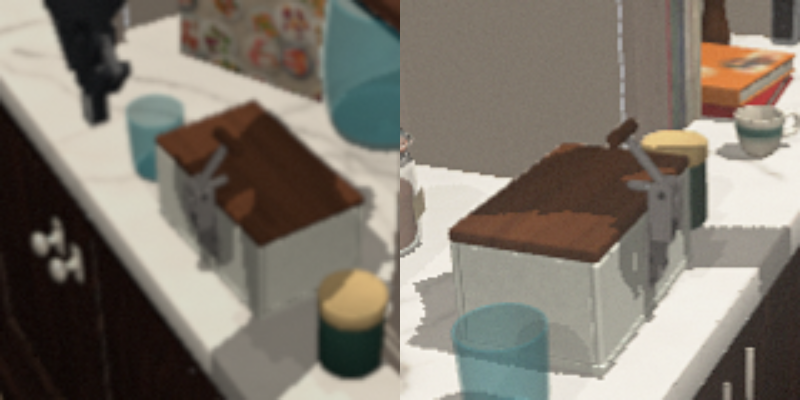

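The latch now lies back over the lid. The tin depth and the lid fit look contaminated, the lid by the grip, so I'll compare directly with the first images.

Run:
```python
from lid import *
o=np.load("pics/scene0.npz");o1=np.load("pics/side1.npz");d=get_image("scene");d1=get_image("side")
print(read_state()["qd"].round(3), read_state()["force"])
P=cloud(d);PO=cloud(o)
q=[x[230:258,298:330].reshape(-1,3) for x in (P,PO)]
for x in q:
    x=x[(abs(x[:,2]-88)<4)&(x[:,1]<115)]; print("tin top",np.median(x,0).round(1),x.min(0).round(),x.max(0).round())
print("cam moved? diff px", [cv2.phaseCorrelate(np.float32(cv2.cvtColor(a["img"][y:y+h,x:x+w],6)),np.float32(cv2.cvtColor(b["img"][y:y+h,x:x+w],6))) for a,b,x,y,w,h in [(o,d,295,232,36,45),(o,d,335,290,36,45),(o1,d1,190,270,42,60),(o1,d1,300,190,30,25)]])
P1=cloud(d1)
im=d1["img"].astype(int)
br=(im[...,2]>im[...,0]+25)&(im[...,2]<130)&(P1[...,2]>95)&(P1[...,2]<135)&(P1[...,1]>285)&(P1[...,0]<600)&(P1[...,1]<385)
Q=P1[br]; print("lid left part side view: z by x",[(x,np.median(Q[(abs(Q[:,0]-x)<10)][:,2]).round(1),(abs(Q[:,0]-x)<10).sum()) for x in (475,500,525,550,575)])
im=d["img"].astype(int)
br=(im[...,2]>im[...,0]+20)&(P[...,2]>95)&(P[...,2]<135)&(P[...,0]<610)&(P[...,0]>455)
for lo,hi in((170,225),(300,370)):
    Q=P[br&(P[...,1]>lo)&(P[...,1]<hi)]; print("lid scene",lo,[(x,np.median(Q[(abs(Q[:,0]-x)<10)][:,2]).round(1),(abs(Q[:,0]-x)<10).sum()) for x in (475,500,525,550,575)])
cv2.imwrite("pics/f.png",np.hstack([cv2.resize(o["img"][150:340,220:410],(400,400)),cv2.resize(d["img"][150:340,220:410],(400,400))]))
```

```text
[ 0.008  0.038  0.007  0.019  0.001 -0.003  0.   ] [-0.8895875  -0.62155361 -0.13334738]
tin top [524.9  74.6  87.4] [489.  40.  84.] [568. 112.  92.]
tin top [523.5  75.1  87.6] [488.  42.  84.] [567. 114.  92.]
cam moved? diff px [((-0.22502891571180683, 0.5755103936824071), 0.7944820333410192), ((0.005272954269507579, 0.4486081020023214), 1.0060803910832345), ((0.7497617595211814, 0.00021074867323278568), 0.9476149117505109), ((0.0467149674514129, 0.4597431027251915), 1.0282189488410949)]
lid left part side view: z by x [(475, np.float64(112.3), np.int64(248)), (500, np.float64(112.3), np.int64(242)), (525, np.float64(112.2), np.int64(237)), (550, np.float64(112.2), np.int64(219)), (575, np.float64(112.2), np.int64(225))]
lid scene 170 [(475, np.float64(111.9), np.int64(84)), (500, np.float64(111.6), np.int64(87)), (525, np.float64(111.7), np.int64(92)), (550, np.float64(111.7), np.int64(85)), (575, np.float64(111.9), np.int64(86))]
lid scene 300 [(475, np.float64(111.6), np.int64(92)), (500, np.float64(111.4), np.int64(67)), (525, np.float64(112.9), np.int64(35)), (550, np.float64(111.7), np.int64(88)), (575, np.float64(112.2), np.int64(86))]
```

View pics/f.png

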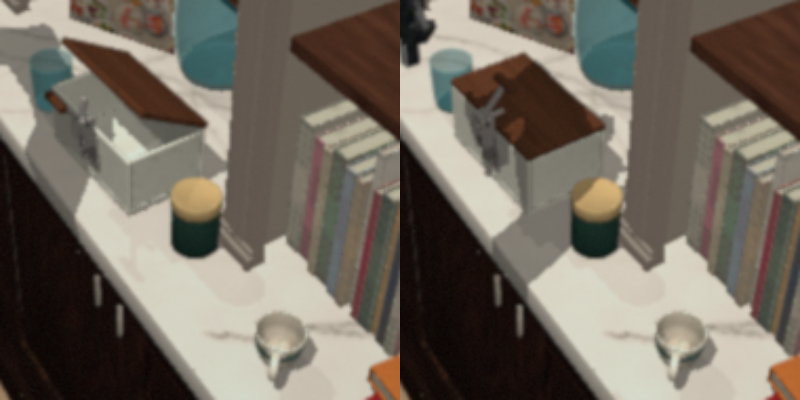

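The lid is flat at 112 mm all over. The grip is at x ≈ 487–490, where 490 is expected when locked, and the tin, tumbler and cup have not moved. I'll hand the job in.

```bash
python3 -c "
from cell import *
print(finish_job()); print(read_state()['clock'])"
```

```text
the job is handed in; nothing more can be done
None
the job is handed in; nothing more can be done
```

The bread bin is closed: I pressed the lid fully shut with the closed fingertips on its left side, then pushed the latch lever past centre until it snapped over and locked. The job is handed in, at roughly 6.5 s of the 43 s allowed; it gives no verdict.

**Last checks:**
- **Lid:** its top is flat at 111.4–112.9 mm from front to back, in both camera views.
- **Latch:** the grip lies back over the lid at x ≈ 487–490 mm; locked should be 490 mm.
- **Loose items:** the tin, tumbler and cup match the first pictures to within about a pixel (1–2 mm) and stand upright.
- **Robot:** the arm is clear of everything, with the measured force about zero.

**Checks that disagreed:**
- **Fingertip height:** the reported TCP height read about 31–33 mm below the fingertip the cameras and contact showed. I worked from the cameras and contact instead.
- **Lid angle after latching:** one automatic reading gave 0.037 rad, probably because the latch grip was in the fit. The separate height profiles show the lid level.
- **Tin and tumbler depth:** a quick depth check suggested the tin and tumbler had shifted. Comparing the images directly, and the tin's top as well, showed they had not.

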